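# Pull the broad-handled setting punches from the clip strip

### The arm

A 6-joint arm with a two-finger parallel gripper is mounted at the origin on the work surface. World frame = base frame: x ahead of the robot, y to its left, z up, the work surface at z = 0. Lengths are in m, angles in rad, forces in N, time in s.
With the tool pointing down it reaches from about 0.25 to 0.8 m from the base axis. Payload 8.5 kg.
Tool frame: the origin (TCP) lies at the very end of the fingers, on their centre line; the grasp point (between the pads) lies 19 mm behind it; z points along the fingers, y is the line along which they close (so a half turn about z gives the same grasp; the last joint's range is limited). The gripper opens to 85 mm and grips with 20 to 120 N. Pads are 22 mm wide; open, the fingers measure 114 mm over their backs; the gripper's body (76 mm by 85 mm) begins 54 mm behind the grasp point. The pads swing forward as they close: fully open they stand 13 mm farther back than shut.
Start: joints at [1.264, 0.238, -0.013, 1.319, 0, 1.571], TCP at [0.159, 0.5, 0.231] pointing down, gripper open.
Joint ranges: [-2.66, 2.66], [-1.03, 1.9], [-1.14, 1.46], [-1.82, 2.27], [-1.45, 1.34], [-3.14, 3.14]. Speed limits (rad/s): [2.22, 2.22, 2.79, 3.14, 3.14, 3.14].

### API

Orientations are given as a unit quaternion [x, y, z, w].
In Python, from station import observe, grab_frame, finish_job gives the robot as it stands.
- The arm moves only by the tool servo_tool, never from a script. Its argument "steps" is text: rows parted by semicolons, each of 6 numbers parted by spaces: the shift along the tool's x, y, z in cm, then the turn, a rotation vector about the tool's x, y, z in rad. In form: dx dy dz ax ay az; .... A call has 1 to 5 rows; each row shifts and turns the commanded pose from where the row before left it, along the tool's axes as they then stand; what a row does not reach is not made up. A row lasts 1/12 s, in which the tool goes at most 41.7 mm and 7.16 degrees, less where a joint would pass 70% of its speed; a pose out of reach is approached as far as the arm can. A call is refused whole if a number of a shift passes 4.17 or a number of a turn 0.125, either way. A call with a gripper value outside its range is refused whole. "claw" is the opening in per cent of the stroke, from 0 (shut) to 100 (fully open), set as the call begins (left out, the last holds). The fingers move at their own pace and stop on an object; "newtons" is the grip in N (left out, the last holds). Time passes only in rows, so rows that do not move let the fingers close. It gives the time, the measured TCP pose, the force, the opening and the grip force at its end, in the units of the state.
- observe(): the state, without advancing time (a new reading comes with each control period).
- grab_frame(name): name is "scene" or "top" or "wrist"; returns a dict with "pixels" (400x640x3 uint8, red, green, blue), "intrinsics" (3x3 intrinsics, pixels), "origin" and "rotation" of the camera in the world; the wrist camera has in their place "tool_from_camera" (4x4, takes a point from camera to tool coordinates, whose origin is the TCP and whose axes are the flange's). Camera axes: x right, y down, z forward; pixel columns grow to the right and rows downward; lengths in m; the calibration is good to about 2 mm. A picture is of the moment at which its call begins: read the wrist's pose just before it. There is no depth.
- finish_job(): hands the job in; it is judged then, once.
The state is a dict: "time": time; "joint_pos": joint angles; "qvel": joint speeds; "joint_efforts": joint torques, N m; "position": TCP position; "eef_rot": TCP orientation; "ft_force": force on the tool from outside, world axes, zero at the start; "wrist_torque": the same for the moment, N m; "width": finger opening in m; "finger_force": force on a finger pad.
Only numpy, scipy, OpenCV 4.12 (cv2) and the standard library are available. Lean on these libraries where they do the work, as an engineer would, in place of code of your own. Each camera call takes 0.05 s, during which the arm holds its last target. There are 200 camera calls.

### The job

Set out the two setting punches with the broad round wooden handles: pull them one at a time straight up out of their sprung clips in the aluminium clip strip, and stand each one upright in the shallow wooden tray before pulling the next. Leave the slim-handled punch seated in its clip.

Things in the scene. Friction and masses are not known exactly. Their poses are not given: they have to be found in the camera images.
- broad_a_mid (a point): Broad-handled setting punch, one of two alike to pull. Round, 74 mm tall, 0.18 kg: steel shank 24 mm in diameter (grooved to 18 mm at 16 to 32 mm up, where the clip holds it), then a wooden handle 38 mm in diameter over the top 18 mm. Point on its axis half-way up: 37 mm above the underside, 28 mm below the handle's middle. z up the axis; at the start x points across the strip, y along it.
- broad_b_mid (a point): The other broad-handled punch, same in every way. At the start every punch stands upright in the fixed clip strip: an aluminium block 60 mm wide, 316 long, 24 high, with 4 clips 76 mm apart, one empty. Underside 8 mm above the table, in a pocket 16 mm deep with 1.5 mm play all round. Two sprung jaws (across the strip, tops 44 mm above the table) bear in the groove.
- slim_mid (a point): Slim-handled punch, to be left in its clip: like the others, but its handle is 24 mm in diameter, no wider than the shank. Point on its axis half-way up. Which punch is in which clip varies. A steady straight upward pull of about 10 N draws any punch past its jaws, which rub on it until it has risen about 30 mm; no turning or pressing.
- tray_in (a point): Centre of the inner floor of the shallow open wooden tray, fixed to the table. Inside 110 mm along its x by 170 mm along its y; walls 5 mm thick, rim 16 mm above the table; the inner floor is flat, empty and 5 mm above the table. z is up.
There are look-alikes about, which are no part of the job. What is shaped like the part that bears broad_b_mid but green or turquoise is not meant.

How it is judged:
By the outcome, as a careful person would: the job done as asked, in the order asked, and still so for the second after the job is handed in, with the robot touching nothing.
It also fails if it takes over 64 s, if anything falls off the work surface, if the arm or the gripper's body presses on something with over 40 N, if the wrist force passes 120 N, or if a joint passes its speed limit or range.

## Working session

There is one attempt and no reset: what is moved stays moved. The work goes in short steps, Python scripts to look and compute and a tool call to move; the robot and the scene stay as the last step left them, time stands still between calls to the robot, and variables do not carry over. Pictures are saved under pics/ and viewed, at most 10 in all, crops included, and the job is handed in when it is done.

Besides the shell and the picture viewer there is one more tool, called after "Request:" as name(argument=value, ...) on one line, values as JSON. servo_tool: Moves the arm, as the interface text tells. Its arguments: {"type":"object","properties":{"steps":{"type":"string"},"claw":{"type":"number"},"newtons":{"type":"number"}},"required":["steps"]}

```bash
mkdir -p pics; cat > h.py <<'E'
import numpy as np, cv2, json
from station import observe, grab_frame
def save(n,f,crop=None,s=1):
    p=f["pixels"][:,:,::-1]
    if crop: x0,y0,x1,y1=crop; p=p[y0:y1,x0:x1]
    cv2.imwrite(f"pics/{n}.png",cv2.resize(p,None,fx=s,fy=s,interpolation=cv2.INTER_CUBIC))
def ray(f,u,v,z):
    K=np.array(f["intrinsics"]);R=np.array(f["rotation"]);o=np.array(f["origin"])
    d=R@np.linalg.inv(K)@[u,v,1]; return o+d*(z-o[2])/d[2]
def proj(f,p):
    K=np.array(f["intrinsics"]);R=np.array(f["rotation"]);o=np.array(f["origin"])
    q=K@(R.T@(np.array(p)-o)); return q[:2]/q[2]
E
python3 - <<'E'
from h import *
import pickle
for n in("top","scene"):
    f=grab_frame(n); save(n,f,s=1.25); pickle.dump(f,open(n+".pkl","wb")); print(f["origin"],np.round(f["rotation"],3).tolist(),f["intrinsics"])
s=observe();print(s["position"],s["eef_rot"],s["ft_force"],s["width"],s["time"])
E
```

```text
[ 0.41237075 -0.00657446  0.97625472] [0.711, -0.702, 0.026, -0.016] [[503.83913517   0.         315.28559383]
 [  0.         503.83913517 203.88838207]
 [  0.           0.           1.        ]]
[0.81886461 0.14951364 0.68607517] [0.532, 0.809, -0.212, -0.131] [[497.37568756   0.         314.78823274]
 [  0.         497.37568756 195.3525648 ]
 [  0.           0.           1.        ]]
[0.15846425 0.50013314 0.23076017] [ 1.52800203e-01  9.88256900e-01 -6.24388304e-04 -8.44370556e-05] [-0.6695552   0.20516678 -0.05796125] 0.08563389836403777 0.1
```

View pics/top.png

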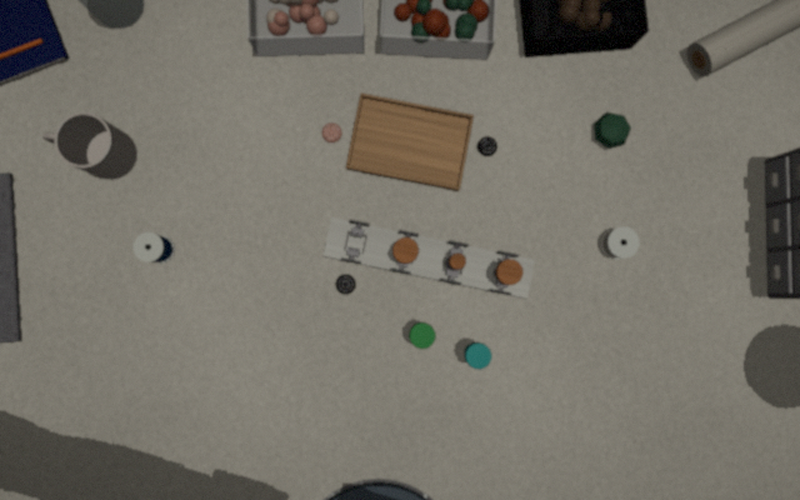

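View pics/scene.png

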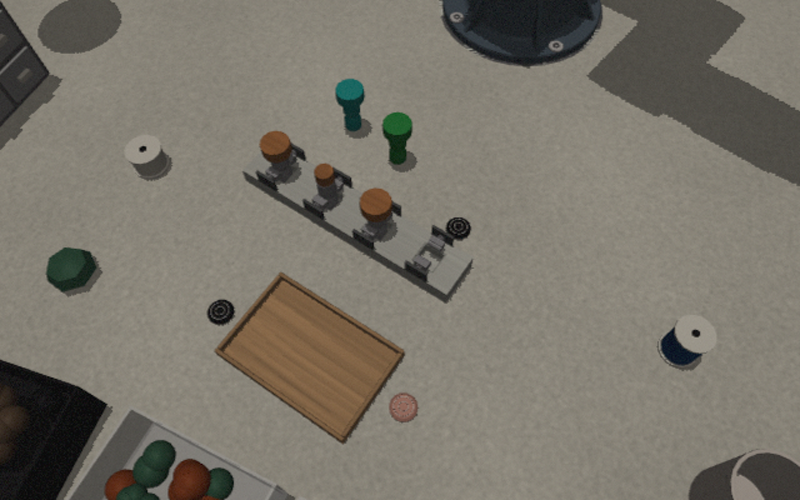

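The top picture shows four candidates that could be a broad punch:
- Brown at (405,250) and brown at (509,272): these are the two broad handles in the strip, and they fit the description.
- Brown at (457,261): narrower, so this is the slim punch, which stays.
- Green at (422,335) and turquoise at (478,355): look-alikes standing off the strip, not meant.

The empty clip is at (356,242). The tray corners are at about (362,96), (472,116), (459,188) and (348,168). I'll confirm this in an enlarged crop and measure.

```bash
python3 - <<'E'
from h import *
import pickle
t=pickle.load(open("top.pkl","rb"));s=pickle.load(open("scene.pkl","rb"))
save("crop",t,(250,160,440,250),4)
hsv=cv2.cvtColor(t["pixels"],cv2.COLOR_RGB2HSV)
m=((hsv[...,0]<14)&(hsv[...,1]>110)&(hsv[...,2]>60)).astype(np.uint8); m[:170]=0;m[250:]=0
n,_,st,c=cv2.connectedComponentsWithStats(m)
for i in range(1,n):
    if st[i,4]>60: print("top blob",c[i].round(1),st[i],ray(t,*c[i],.080).round(4))
for u,v in[(276,139),(324,172),(376,197)]: print("scene",ray(s,u/1.25,v/1.25,.082).round(4))
C=[ray(t,u/1.25,v/1.25,.016)for u,v in[(362,96),(472,116),(459,188),(348,168)]]
print("tray",np.round(C,4).tolist(),np.mean(C,0))
C=[ray(s,u/1.25,v/1.25,.016)for u,v in[(282,275),(403,352),(344,440),(217,350)]]
print("tray",np.round(C,4).tolist(),np.mean(C,0))
E
```

```text
Traceback (most recent call last):
  File "h.py", line 9, in ray
    d=R@np.linalg.inv(K)@[u,v,1]; return o+d*(z-o[2])/d[2]
      ~^~~~~~~~~~~~~~~~~
ValueError: matmul: Input operand 1 has a mismatch in its core dimension 0, with gufunc signature (n?,k),(k,m?)->(n?,m?) (size 3 is different from 4)
```

View pics/crop.png

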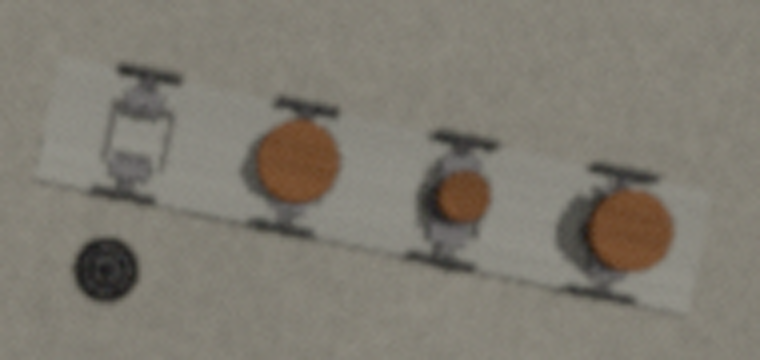

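The crop shows broad handles at (299,162) and (630,231), and the slim one at (464,196). That confirms the choice. The camera rotation is a quaternion, so I'll fix the helper.

```bash
sed -i 's/R=np.array(f\["rotation"\])/R=Rot.from_quat(f["rotation"]).as_matrix()/; 1a from scipy.spatial.transform import Rotation as Rot' h.py; python3 - <<'E'
from h import *
import pickle
t=pickle.load(open("top.pkl","rb"));s=pickle.load(open("scene.pkl","rb"))
hsv=cv2.cvtColor(t["pixels"],cv2.COLOR_RGB2HSV)
m=((hsv[...,0]<14)&(hsv[...,1]>110)&(hsv[...,2]>60)).astype(np.uint8); m[:170]=0;m[250:]=0
n,_,st,c=cv2.connectedComponentsWithStats(m)
for i in range(1,n):
    if st[i,4]>60: print("top blob",c[i].round(1),st[i],ray(t,*c[i],.080).round(4))
for u,v in[(299,162),(464,196),(630,231)]: print("crop",ray(t,u/4+250,v/4+160,.082).round(4))
for u,v in[(276,139),(324,172),(376,197)]: print("scene",ray(s,u/1.25,v/1.25,.082).round(4))
C=[ray(t,u/1.25,v/1.25,.016)for u,v in[(362,96),(472,116),(459,188),(348,168)]]
print("tray",np.round(C,4).tolist(),np.mean(C,0))
C=[ray(s,u/1.25,v/1.25,.016)for u,v in[(282,275),(403,352),(344,440),(217,350)]]
print("tray",np.round(C,4).tolist(),np.mean(C,0))
print(Rot.from_quat(observe()["eef_rot"]).as_matrix().round(3))
E
```

```text
top blob [323.6 200. ] [314 190  20  21 265] [ 0.4729 -0.0343  0.08  ]
top blob [365.3 208.9] [359 203  13  12 101] [ 0.4581 -0.1089  0.08  ]
top blob [406.7 217.3] [397 208  21  19 283] [ 0.4441 -0.1831  0.08  ]
crop [ 0.4719 -0.0363  0.082 ]
crop [ 0.4578 -0.1099  0.082 ]
crop [ 0.4432 -0.184   0.082 ]
scene [ 0.438  -0.1831  0.082 ]
scene [ 0.4591 -0.1065  0.082 ]
scene [ 0.4672 -0.035   0.082 ]
tray [[0.7155, 0.0324, 0.016], [0.687, -0.1385, 0.016], [0.5741, -0.1191, 0.016], [0.6025, 0.0522, 0.016]] [ 0.64476216 -0.04325421  0.016     ]
tray [[0.5749, -0.113, 0.016], [0.606, 0.0584, 0.016], [0.7191, 0.0394, 0.016], [0.687, -0.1355, 0.016]] [ 0.64674978 -0.03768152  0.016     ]
[[-0.953  0.302 -0.   ]
 [ 0.302  0.953 -0.001]
 [-0.    -0.001 -1.   ]]
```

Request:
servo_tool(steps="0 0 0 0 0 -0.116; -2 -2.3 0 0 0 0; -2.5 -2.9 0.1 0 0 0; -2.5 -2.9 0.1 0 0 0; -2.5 -2.9 0.1 0 0 0", claw=100)

```text
time: 0.52
position: [0.2311, 0.3729, 0.2278]
eef_rot: [0.095, 0.996, -0.0, -0.0]
ft_force: [0.9, -0.0, -0.5]
width: 0.0855
finger_force: 0.0
```

Request:
servo_tool(steps="-2.5 -2.9 0.1 0 0 0; -2.5 -2.9 0.1 0 0 0; -2.5 -2.9 0.1 0 0 0; -2.5 -2.9 0.1 0 0 0; -2.5 -2.9 0.1 0 0 0")

```text
time: 0.93
position: [0.3264, 0.2066, 0.2232]
eef_rot: [0.095, 0.995, -0.0, 0.0]
ft_force: [0.8, 0.9, 0.3]
width: 0.0851
finger_force: 0.0
```

Request:
servo_tool(steps="-2.5 -2.9 0.1 0 0 0; -2.5 -2.9 0.1 0 0 0; -2.5 -2.9 0.1 0 0 0; -2.5 -2.9 0.1 0 0 0; -2.5 -2.9 0.1 0 0 0")

```text
time: 1.35
position: [0.4218, 0.0403, 0.2182]
eef_rot: [0.095, 0.995, -0.0, -0.0]
ft_force: [1.6, 1.2, 0.4]
width: 0.0854
finger_force: 0.0
```

Request:
servo_tool(steps="-1.5 -1.7 0.1 0 0 0; 0 0 0 0 0 0; 0 0 0 0 0 0")

```text
time: 1.6
position: [0.433, 0.0217, 0.2168]
eef_rot: [0.097, 0.995, -0.0, -0.001]
ft_force: [-0.9, -0.3, -0.2]
width: 0.0852
finger_force: 0.0
```

```bash
cat > w.py <<'E'
from h import *
import sys
s=observe(); f=grab_frame("wrist"); save(sys.argv[1],f)
T=np.eye(4);T[:3,:3]=Rot.from_quat(s["eef_rot"]).as_matrix();T[:3,3]=s["position"]
C=T@np.array(f["tool_from_camera"]); f["origin"]=C[:3,3];f["rotation"]=Rot.from_matrix(C[:3,:3]).as_quat()
hsv=cv2.cvtColor(f["pixels"],cv2.COLOR_RGB2HSV)
m=((hsv[...,0]<14)&(hsv[...,1]>110)&(hsv[...,2]>60)).astype(np.uint8)
n,_,st,c=cv2.connectedComponentsWithStats(m)
for i in range(1,n):
    if st[i,4]>200:
        x,y,w,h,a=st[i]; q=(x+w/2,y+h/2); p=ray(f,*q,.082)
        print(st[i],p.round(4),"tool delta cm",(T[:3,:3].T@(p-s["position"])*100).round(2))
print(s["time"],s["position"].round(4),T[:3,:3].round(3).tolist(),s["ft_force"].round(2))
E
python3 w.py w1
```

```text
[115 218  39  37 971] [ 0.4412 -0.1794  0.082 ] tool delta cm [ -4.7  -19.57  13.48]
[260 218  35  37 897] [ 0.4701 -0.0321  0.082 ] tool delta cm [-4.7  -4.56 13.48]
[194 227  24  22 347] [ 0.4573 -0.1063  0.082 ] tool delta cm [ -4.87 -12.08  13.48]
1.6 [0.433  0.0217 0.2168] [[-0.981, 0.193, -0.001], [0.193, 0.981, -0.0], [0.001, -0.0, -1.0]] [-0.9  -0.31 -0.22]
```

View pics/w1.png

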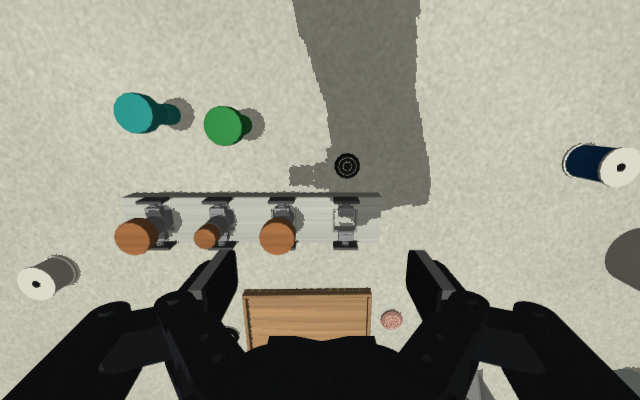

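The wrist picture shows broad punch A at (277,237), slim at (206,237) and broad punch B at (136,237), which agrees with the top view. I'll move over A and measure again.

Request:
servo_tool(steps="-2.4 -2.4 1 0 0 0; -2.4 -2.4 2 0 0 0; 0 0 2 0 0 0; 0 0 0 0 0 0; 0 0 0 0 0 0", claw=80)

```text
time: 2.07
position: [0.4696, -0.0324, 0.1669]
eef_rot: [0.095, 0.995, 0.0, -0.001]
ft_force: [-0.5, -0.1, 0.5]
width: 0.0685
finger_force: 0.0
```

```bash
python3 w.py w2
```

```text
[ 117  186   54   46 1582] [ 0.4422 -0.1781  0.082 ] tool delta cm [ -0.09 -14.81   8.49]
[ 298  187   45   45 1096] [ 0.4705 -0.0329  0.082 ] tool delta cm [-0.13 -0.02  8.49]
[216 194  32  31 586] [ 0.4565 -0.1058  0.082 ] tool delta cm [-0.13 -7.44  8.49]
2.0667 [ 0.4696 -0.0324  0.1669] [[-0.982, 0.189, -0.003], [0.189, 0.982, 0.0], [0.003, -0.0, -1.0]] [-0.45 -0.07  0.51]
```

View pics/w2.png

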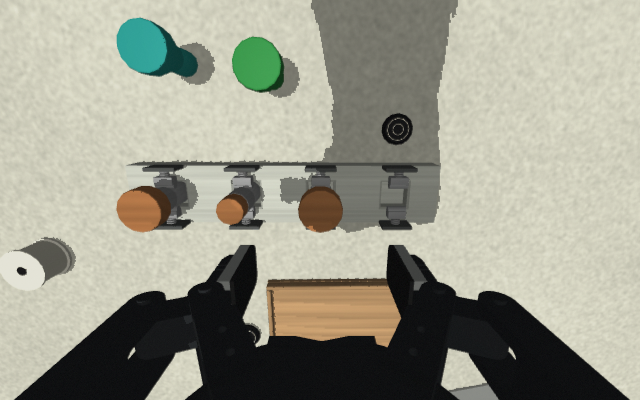

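The punch at (320,209) lies centred between the fingers, within about 1 mm. I'll descend and grip.

Request:
servo_tool(steps="-0.1 0 3 0 0 0; 0 0 3 0 0 0; 0 0 2.5 0 0 0; 0 0 1.7 0 0 0; 0 0 0.9 0 0 0")

```text
time: 2.53
position: [0.4712, -0.0325, 0.0558]
eef_rot: [0.094, 0.996, 0.0, -0.0]
ft_force: [-0.6, 0.4, -0.1]
width: 0.0685
finger_force: 0.0
```

Request:
servo_tool(steps="0 0 0 0 0 0; 0 0 0 0 0 0; 0 0 0 0 0 0; 0 0 0 0 0 0; 0 0 0 0 0 0", claw=0, newtons=60)

```text
time: 2.95
position: [0.4731, -0.0334, 0.0581]
eef_rot: [0.095, 0.995, 0.0, 0.001]
ft_force: [-1.0, 0.8, 7.3]
width: 0.0361
finger_force: 60.0
```

Request:
servo_tool(steps="0 0 0 0 0 0; 0 0 0 0 0 0; 0 0 0 0 0 0; 0 0 0 0 0 0; 0 0 0 0 0 0")

```text
time: 3.37
position: [0.4732, -0.0334, 0.0581]
eef_rot: [0.095, 0.995, 0.0, 0.002]
ft_force: [-1.2, 1.0, 7.4]
width: 0.036
finger_force: 60.0
```

Request:
servo_tool(steps="0 0 -0.3 0 0 0; 0 0 -0.4 0 0 0; 0 0 -0.4 0 0 0; 0 0 -0.4 0 0 0; 0 0 -0.4 0 0 0")

```text
time: 3.78
position: [0.4714, -0.0337, 0.0755]
eef_rot: [0.095, 0.995, -0.0, -0.001]
ft_force: [-0.8, 0.8, -5.2]
width: 0.0361
finger_force: 62.8
```

Request:
servo_tool(steps="0 0 -0.5 0 0 0; 0 0 -0.5 0 0 0; 0 0 -0.5 0 0 0; 0 0 -0.5 0 0 0; 0 0 -0.5 0 0 0")

```text
time: 4.2
position: [0.4723, -0.0337, 0.1013]
eef_rot: [0.095, 0.995, -0.0, 0.001]
ft_force: [-1.0, 0.1, -1.7]
width: 0.0359
finger_force: 63.2
```

Request:
servo_tool(steps="0 0 -1 0 0 0; 0 0 -1 0 0 0; 0 0 -1 0 0 0; 0 0 -1 0 0 0; 0 0 0 0 0 0")

```text
time: 4.62
position: [0.4731, -0.0338, 0.1425]
eef_rot: [0.095, 0.995, -0.0, 0.002]
ft_force: [-0.4, 0.2, -1.5]
width: 0.0361
finger_force: 63.2
```

```bash
python3 - <<'E'
from h import *
f=grab_frame("scene"); p=proj(f,[.472,-.034,.1]).astype(int);print(p)
save("s1",f,(max(p[0]-130,0),max(p[1]-110,0),p[0]+130,p[1]+100),3)
s=observe();print(s["ft_force"],s["wrist_torque"])
E
```

```text
[299 153]
[ 0.46908201  1.30170435 -0.74411917] [ 0.00837997  0.03079071 -0.01352578]
```

View pics/s1.png

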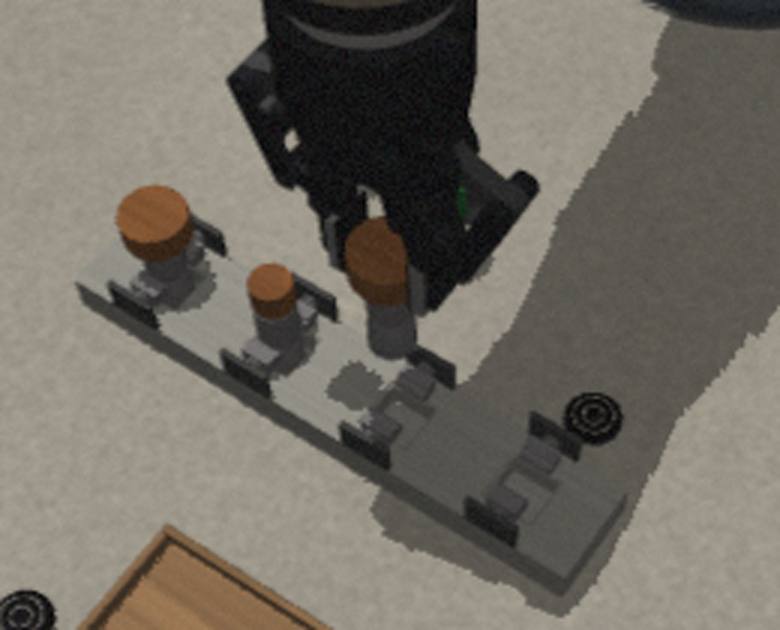

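Punch A is clear of its clip at (390,300), upright, and the other two are still seated. I'll carry it to the far-left half of the tray.

Request:
servo_tool(steps="-1.5 0.6 0 0 0 0; -2.6 1 0 0 0 0; -3 1.1 0 0 0 0; -3 1.1 0 0 0 0; -3 1.1 0 0 0 0")

```text
time: 5.08
position: [0.6109, -0.0101, 0.1397]
eef_rot: [0.095, 0.995, -0.0, -0.0]
ft_force: [-0.1, -0.2, 0.0]
width: 0.0362
finger_force: 63.2
```

Request:
servo_tool(steps="-2.4 1 0 0 0 0; -1.5 0.6 0 0 0 0; 0 0 0 0 0 0; 0 0 2 0 0 0; 0 0 2.5 0 0 0")

```text
time: 5.5
position: [0.6521, -0.0021, 0.0958]
eef_rot: [0.095, 0.995, 0.0, 0.001]
ft_force: [0.4, 0.3, -1.8]
width: 0.0357
finger_force: 63.2
```

Request:
servo_tool(steps="0 0 2 0 0 0; 0 0 1 0 0 0; 0 0 0.5 0 0 0; 0 0 0 0 0 0; 0 0 0 0 0 0")

```text
time: 5.92
position: [0.6514, -0.0022, 0.0611]
eef_rot: [0.095, 0.995, -0.0, 0.0]
ft_force: [0.6, -0.5, -1.1]
width: 0.0359
finger_force: 63.2
```

Request:
servo_tool(steps="0 0 0.2 0 0 0; 0 0 0.1 0 0 0; 0 0 0.1 0 0 0; 0 0 0 0 0 0; 0 0 0 0 0 0")

```text
time: 6.33
position: [0.6513, -0.0021, 0.0566]
eef_rot: [0.095, 0.995, -0.0, 0.0]
ft_force: [-0.3, 0.6, -1.3]
width: 0.0358
finger_force: 63.2
```

Request:
servo_tool(steps="0 0 0.1 0 0 0; 0 0 0.1 0 0 0; 0 0 0 0 0 0; 0 0 0 0 0 0; 0 0 0 0 0 0")

```text
time: 6.75
position: [0.6517, -0.0022, 0.0553]
eef_rot: [0.095, 0.995, -0.0, 0.001]
ft_force: [-1.7, -1.4, 5.1]
width: 0.0361
finger_force: 63.8
```

It has touched the floor, with +5 N on the wrist. I'll release it and rise.

Request:
servo_tool(steps="0 0 0 0 0 0; 0 0 0 0 0 0; 0 0 0 0 0 0; 0 0 0 0 0 0; 0 0 0 0 0 0", claw=80)

```text
time: 7.17
position: [0.6511, -0.0021, 0.0542]
eef_rot: [0.095, 0.995, -0.0, -0.0]
ft_force: [-0.1, 0.2, 0.6]
width: 0.0681
finger_force: 0.0
```

Request:
servo_tool(steps="0 0 -1 0 0 0; 0 0 -2.5 0 0 0; 0 0 -3 0 0 0; 0 0 -3 0 0 0; 0 0 -1.5 0 0 0")

```text
time: 7.58
position: [0.6523, -0.0021, 0.1689]
eef_rot: [0.095, 0.995, 0.0, 0.002]
ft_force: [0.4, 0.6, 0.9]
width: 0.0682
finger_force: 0.0
```

```bash
python3 w.py w3; python3 - <<'E'
from h import *
f=grab_frame("scene"); p=proj(f,[.58,-.06,.1]).astype(int)
save("s2",f,(max(p[0]-160,0),max(p[1]-110,0),p[0]+100,p[1]+100),3)
E
```

```text
[ 299  180   43   44 1037] [ 0.6481 -0.0015  0.082 ] tool delta cm [ 0.47 -0.02  8.69]
7.5833 [ 0.6523 -0.0021  0.1689] [[-0.982, 0.19, 0.005], [0.19, 0.982, -0.0], [-0.004, 0.001, -1.0]] [0.42 0.61 0.92]
```

View pics/s2.png

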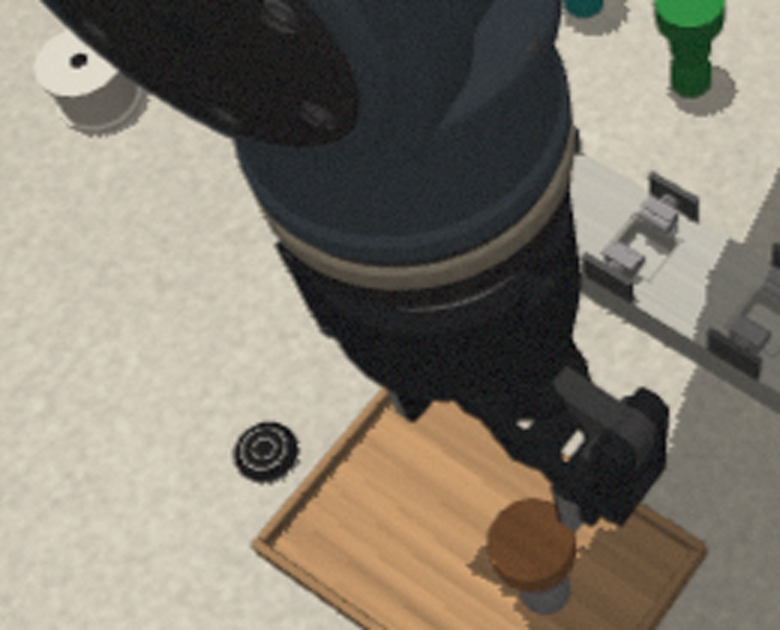

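Punch A stands upright in the tray, handle at (531,545). Next I'll move over B.

Request:
servo_tool(steps="1.2 -1.5 0 0 0 0; 2.2 -2.75 0 0 0 0; 2.2 -2.75 0 0 0 0; 2.2 -2.75 0 0 0 0; 2.2 -2.75 0 0 0 0")

```text
time: 8.1
position: [0.5275, -0.1064, 0.1637]
eef_rot: [0.095, 0.995, -0.0, -0.001]
ft_force: [-0.4, -1.0, 0.8]
width: 0.0684
finger_force: 0.0
```

Request:
servo_tool(steps="2.2 -2.75 0 0 0 0; 2.2 -2.75 0 0 0 0; 2.0 -2.5 0 0 0 0; 0.8 -1 0 0 0 0; 0 0 0 0 0 0")

```text
time: 8.52
position: [0.4393, -0.1818, 0.1643]
eef_rot: [0.097, 0.995, -0.0, -0.001]
ft_force: [1.1, -0.5, -0.0]
width: 0.0682
finger_force: 0.0
```

Request:
servo_tool(steps="0 0 0 0 0 0; 0 0 0 0 0 0")

```text
time: 8.68
position: [0.4424, -0.1802, 0.1643]
eef_rot: [0.095, 0.995, 0.0, 0.0]
ft_force: [-0.1, -1.0, -0.6]
width: 0.0681
finger_force: 0.0
```

```bash
python3 w.py w4
```

```text
[ 296  185   45   46 1228] [ 0.4412 -0.1819  0.082 ] tool delta cm [ 0.08 -0.19  8.23]
[397 195  27  29 438] [ 0.457  -0.1072  0.082 ] tool delta cm [-0.05  7.44  8.23]
8.6833 [ 0.4424 -0.1802  0.1643] [[-0.982, 0.189, 0.0], [0.189, 0.982, 0.0], [-0.0, 0.0, -1.0]] [-0.13 -0.99 -0.6 ]
```

View pics/w4.png

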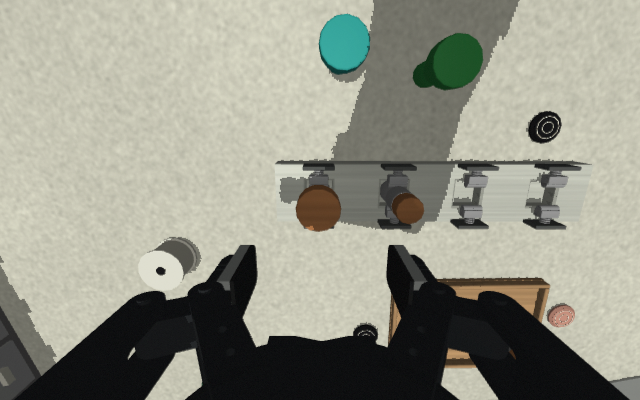

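B is at (318,208), about 2 mm off centre along the closing line. I'll correct that, then descend and grip.

Request:
servo_tool(steps="0 -0.2 2.8 0 0 0; 0 0 3 0 0 0; 0 0 2.5 0 0 0; 0 0 1.7 0 0 0; 0 0 0.9 0 0 0")

```text
time: 9.15
position: [0.4408, -0.1812, 0.0529]
eef_rot: [0.094, 0.996, 0.001, -0.002]
ft_force: [-0.2, -0.9, -0.5]
width: 0.0683
finger_force: 0.0
```

Request:
servo_tool(steps="0 0 0 0 0 0; 0 0 0 0 0 0; 0 0 0 0 0 0; 0 0 0 0 0 0; 0 0 0 0 0 0", claw=0, newtons=60)

```text
time: 9.57
position: [0.442, -0.1827, 0.0564]
eef_rot: [0.095, 0.995, -0.0, 0.001]
ft_force: [0.2, 1.0, 2.3]
width: 0.0355
finger_force: 60.3
```

Request:
servo_tool(steps="0 0 0 0 0 0; 0 0 0 0 0 0; 0 0 0 0 0 0")

```text
time: 9.82
position: [0.442, -0.1827, 0.0563]
eef_rot: [0.095, 0.995, -0.0, 0.001]
ft_force: [-0.1, 1.9, 6.5]
width: 0.0361
finger_force: 60.7
```

Request:
servo_tool(steps="0 0 -0.3 0 0 0; 0 0 -0.4 0 0 0; 0 0 -0.4 0 0 0; 0 0 -0.4 0 0 0; 0 0 -0.4 0 0 0")

```text
time: 10.23
position: [0.4405, -0.1824, 0.0743]
eef_rot: [0.095, 0.995, 0.0, -0.001]
ft_force: [-0.2, 0.1, -10.5]
width: 0.0362
finger_force: 64.2
```

Request:
servo_tool(steps="0 0 -0.5 0 0 0; 0 0 -0.5 0 0 0; 0 0 -0.5 0 0 0; 0 0 -0.5 0 0 0; 0 0 -0.5 0 0 0")

```text
time: 10.65
position: [0.4415, -0.1827, 0.1003]
eef_rot: [0.095, 0.995, -0.0, 0.001]
ft_force: [0.4, -0.1, -1.8]
width: 0.0358
finger_force: 65.0
```

Request:
servo_tool(steps="0 0 -1 0 0 0; 0 0 -1.2 0 0 0; 0 0 -1.2 0 0 0; 0 0 -1 0 0 0; 0 0 0 0 0 0")

```text
time: 11.07
position: [0.4423, -0.183, 0.1456]
eef_rot: [0.095, 0.995, -0.001, 0.002]
ft_force: [1.0, 0.4, -1.8]
width: 0.0359
finger_force: 65.1
```

Request:
servo_tool(steps="0 0 0 0 0 0; 0 0 0 0 0 0")

```text
time: 11.23
position: [0.4409, -0.1825, 0.143]
eef_rot: [0.095, 0.995, -0.0, -0.0]
ft_force: [0.3, 0.2, -2.2]
width: 0.0359
finger_force: 65.1
```

Request:
servo_tool(steps="-1.5 1.1 0 0 0 0; -2.9 2.3 0 0 0 0; -2.9 2.3 0 0 0 0; -2.9 2.3 0 0 0 0; -2.9 2.3 0 0 0 0")

```text
time: 11.65
position: [0.5902, -0.1053, 0.1424]
eef_rot: [0.095, 0.995, -0.0, -0.001]
ft_force: [0.9, -1.3, -2.2]
width: 0.036
finger_force: 65.1
```

Request:
servo_tool(steps="-2.9 2.3 0 0 0 0; -1.5 1.1 0 0 0 0; 0 0 0 0 0 0; 0 0 2 0 0 0; 0 0 2.5 0 0 0")

```text
time: 12.07
position: [0.6398, -0.0812, 0.0985]
eef_rot: [0.095, 0.995, -0.0, 0.001]
ft_force: [0.6, -0.5, -2.3]
width: 0.036
finger_force: 65.1
```

Request:
servo_tool(steps="0 0 2 0 0 0; 0 0 1 0 0 0; 0 0 0.6 0 0 0; 0 0 0 0 0 0; 0 0 0 0 0 0")

```text
time: 12.48
position: [0.6391, -0.0815, 0.0629]
eef_rot: [0.095, 0.995, -0.0, 0.0]
ft_force: [-0.1, -0.0, -1.6]
width: 0.0363
finger_force: 65.1
```

Request:
servo_tool(steps="0 0 0.4 0 0 0; 0 0 0.2 0 0 0; 0 0 0.1 0 0 0; 0 0 0 0 0 0; 0 0 0 0 0 0")

```text
time: 12.9
position: [0.6391, -0.0812, 0.0556]
eef_rot: [0.095, 0.995, -0.0, 0.0]
ft_force: [-0.3, -0.2, -1.3]
width: 0.0359
finger_force: 65.1
```

Request:
servo_tool(steps="0 0 0.1 0 0 0; 0 0 0.1 0 0 0; 0 0 0 0 0 0; 0 0 0 0 0 0; 0 0 0 0 0 0")

```text
time: 13.32
position: [0.6391, -0.0813, 0.0535]
eef_rot: [0.095, 0.995, -0.0, 0.0]
ft_force: [0.2, -0.3, -0.7]
width: 0.0361
finger_force: 65.2
```

Request:
servo_tool(steps="0 0 0.1 0 0 0; 0 0 0.05 0 0 0; 0 0 0 0 0 0; 0 0 0 0 0 0; 0 0 0 0 0 0")

```text
time: 13.73
position: [0.6397, -0.0814, 0.0534]
eef_rot: [0.095, 0.995, -0.0, 0.001]
ft_force: [-2.5, -0.8, 10.4]
width: 0.0359
finger_force: 66.2
```

It has touched down. I'll release it, rise clear and check.

Request:
servo_tool(steps="0 0 -0.1 0 0 0; 0 0 0 0 0 0; 0 0 0 0 0 0")

```text
time: 13.98
position: [0.6394, -0.0813, 0.0534]
eef_rot: [0.095, 0.995, -0.0, 0.001]
ft_force: [-1.4, 0.3, 7.1]
width: 0.0359
finger_force: 65.7
```

Request:
servo_tool(steps="0 0 0 0 0 0; 0 0 0 0 0 0; 0 0 0 0 0 0; 0 0 0 0 0 0; 0 0 0 0 0 0", claw=75)

```text
time: 14.4
position: [0.6388, -0.0812, 0.0525]
eef_rot: [0.095, 0.995, -0.0, -0.0]
ft_force: [-0.8, -0.4, 0.0]
width: 0.064
finger_force: 0.0
```

Request:
servo_tool(steps="0 0 -1 0 0 0; 0 0 -2.5 0 0 0; 0 0 -3 0 0 0; 0 0 -3 0 0 0; 0 0 -3 0 0 0")

```text
time: 14.82
position: [0.6387, -0.0812, 0.1799]
eef_rot: [0.095, 0.995, -0.0, 0.0]
ft_force: [0.2, 0.3, 0.3]
width: 0.064
finger_force: 0.0
```

Request:
servo_tool(steps="2 -2 -2 0 0 0; 2.5 -2.5 0 0 0 0; 2.5 -2.5 0 0 0 0; 2.5 -2.5 0 0 0 0; 0 0 0 0 0 0")

```text
time: 15.23
position: [0.523, -0.1587, 0.1992]
eef_rot: [0.097, 0.995, -0.001, -0.001]
ft_force: [0.8, -0.7, 1.4]
width: 0.0642
finger_force: 0.0
```

Request:
servo_tool(steps="2.5 -2.5 0 0 0 0; 1.5 -1.5 0 0 0 0; 0 0 0 0 0 0; 0 0 0 0 0 0; 0 0 0 0 0 0")

```text
time: 15.65
position: [0.4814, -0.1881, 0.1985]
eef_rot: [0.095, 0.995, -0.0, 0.001]
ft_force: [-0.8, 0.8, 0.6]
width: 0.0639
finger_force: 0.0
```

```bash
python3 - <<'E'
from h import *
f=grab_frame("scene"); save("s3",f,(110,60,370,360),2)
E
```

```text
(no output)
```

View pics/s3.png

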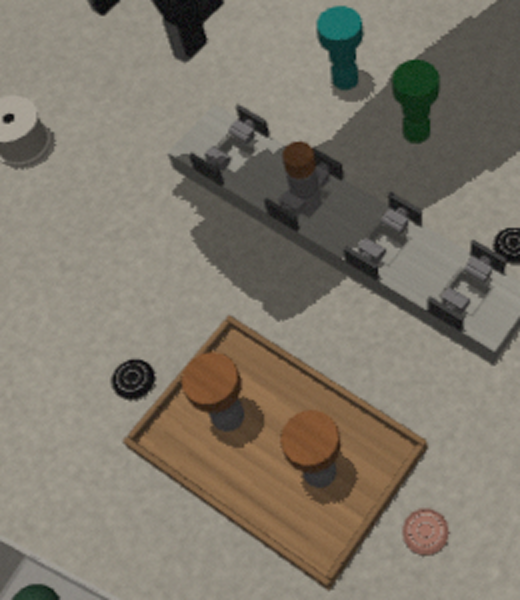

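Both broad punches stand upright in the tray, at (212,385) and (312,440). The slim punch is still seated at (300,165), and the robot is clear of everything.

```bash
python3 -c "from station import finish_job; print(finish_job())"
```

```text
the job is handed in; nothing more can be done
None
```

Both broad-handled punches were pulled one at a time and stand upright in the tray, the slim-handled punch is still in its clip, and the job was handed in at about 15.7 s on the robot's clock.

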